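Close the swing-bridge lid clamp of a pressure pot

ROBOT

A 7-joint arm with a two-finger parallel gripper is mounted at the origin on a cart in front of the work surface, level with it; the furniture and walls round the work are solid. World frame = base frame: x ahead of the robot, y to its left, z up, the work surface at z = 0. Lengths are in m, angles in degrees, forces in N, time in s.
With the tool pointing down it reaches from about 0.425 to 1.025 m from the base axis. Payload 9.4 kg.
Tool frame: the origin (TCP) lies on the centre line of the jaws, within the pads' length; the fingertips stand 11 mm ahead of it and the grasp point (between the pads) lies 8 mm behind it (robot.tcp_to_tips is the distance from the TCP to the fingertips, in m); x points along the fingers, z is the direction in which the jaws open and shut, and the axes are right-handed (so a half turn about x gives the same grasp; the last joint's range is limited). The gripper opens to 93 mm and grips with 3 to 60 N. Pads are 15 mm wide; open, the fingers measure 128 mm over their backs; the gripper's body (75 mm by 188 mm) begins 65 mm behind the grasp point.
Start: joints at [59.49, 34.337, -0.143, 91.639, 0.103, 54.024, -4.572], TCP at [0.319, -0.651, 0.23] pointing down, gripper open.
Joint ranges: [-147.43, 147.43], [-19.82, 112.94], [-74.19, 73.91], [6.32, 146.72], [-59.91, 239.91], [6.04, 106.73], [-150.56, 150.56]. Speed limits (degrees/s): [127.2, 127.2, 172.46, 172.46, 180, 180, 180].

INTERFACE

Orientations are given as a 3x3 rotation matrix whose columns are the frame's x, y, z axes.
In Python, from plant import robot gives the robot as it stands. The module is installed in compiled form; this text tells all that it offers. Calls block until the motion is done:
- robot.move_pose(position, orientation): joint-space move of the TCP to a pose.
- robot.servo_line(position, speed=0.15, rot=None, force_limit=None): straight line of the TCP; rot=None keeps the orientation; speed is the mean speed in m/s. With force_limit (N) it stops when the force on the tool has changed by that much, and returns True; else False.
- robot.move_j(angles): joint-space move.
- robot.set_gripper(opening, strength=None): finger opening in m; strength is the grip in N (None keeps the last); returns when the fingers have stopped.
- robot.pause(seconds).
- robot.ik(position, orientation): joint angles nearest the present ones, or None.
- robot.camera(name): name is "scene" or "side" or "wrist"; returns the picture (384x512x3 uint8, red, green, blue); there is no depth.
- robot.camera_info(name): a dict with "vertical_fov" (degrees; the focal length in pixels is half the picture's height over the tangent of half this angle, whatever the lens; pixels are square), "cx", "cy" (the principal point, pixels), "world_from_camera" (4x4, takes a point from camera to world coordinates). Camera axes: x right, y down, z forward; pixel columns grow to the right and rows downward; lengths in m; the calibration is good to about 2 mm. A picture is of the moment at which its call begins: read the wrist's pose just before it. camera_info takes no time and is no camera call; for the wrist camera it gives the pose at the moment of the call.
A pose or a line that the arm cannot do raises robot.Unreachable and nothing moves.
- robot.hand_in(): hands the job in, once; it reports no verdict.
Trained networks look in the newest picture that a camera, given by its name, has taken for a name from the list of things; names that differ only in an ending like _2 or _b are one class to them, and where a whole thing is asked for, a point or a joint stands for the part that bears it (a point fixed in the world has none). Each returns a list of dicts, best first, with "score" (0 to 1); they miss things now and then, are a little off and sometimes report something else, mostly with a low value. They report only what shows in the picture. A call takes as long as a camera call. They do not tell look-alikes from the thing itself.
- robot.trace(target, camera): "mask" (384x512 bool, what is visible of it) and "rect" ([left, top, width, height] in pixels, round what is visible of it).
- robot.place_of(target, camera): "at" ([column, row] in pixels: a listed point, or the origin of a listed thing).
Readings, each from a call of its own:
- robot.get_time(): time.
- robot.get_qpos(): joint angles.
- robot.get_qvel(): joint speeds.
- robot.get_joint_efforts(): joint torques, N m.
- robot.get_tool_pos(): TCP position.
- robot.get_tool_rot(): TCP orientation.
- robot.get_contact_force(): force on the tool from outside, world axes, zero at the start.
- robot.get_ft_torque(): the same for the moment, N m.
- robot.get_gripper_width(): finger opening in m.
Only numpy, scipy, OpenCV 4.12 (cv2) and the standard library are available. Lean on these libraries where they do the work, as an engineer would, in place of code of your own. Each camera call takes 0.05 s, during which the arm holds its last target. There are 200 camera calls.

TASK

Close up the small pressure pot for its gas test: with one fingertip push the swung-out bridge bar home over the lid until its slot stops against the front post, then push the arms of the three-armed screw handle round clockwise (seen from above) until the screw comes to its stop and the sprung foot bears hard on the lid. Only push: do not lift or shift the lid, and leave everything else on the bench where it stands. Finish with the bridge still home and the screw tight.

Things in the scene. Friction and masses are not known exactly. Their poses are not given: they have to be found in the camera images.
- pot_base: Aluminium base plate of the pot, 210 x 110 x 12 mm, fixed to the bench; origin under its centre, on the axis of pot and lid. Its x axis runs along the plate, away from the robot (turned by up to 0.4 rad). A post stands 80 mm to either side on x: the far (+x) post is the bridge's pivot, the near one takes its slot. The nuts on the posts reach 142 mm above the bench.
- pivot (a point): Middle of the bridge bar on its vertical pivot axis at the far post, 125 mm above the bench. The steel bar is 26 mm wide and 16 mm thick (117 to 133 mm above the bench); home, it lies from here along the base plate's -x, over the lid.
- bridge_handle (a point): Middle of the upright black handle (19 mm thick, 34 mm tall, 135 to 169 mm above the bench) on the bridge bar's free end, 190 mm from the pivot axis. The bar swings in a level plane: push the handle sideways round the pivot to close it (about 4 N; it stays where it is left).
- bridge (a joint): Swing of the bridge bar, rad. 0 = home over the lid, its slot stopped against the near post; positive = swung out to the left as the robot sees it. Starts at 0.6 to 1.3. Closing it moves the handle from left to right and nearer the robot, counter-clockwise about the pivot seen from above.
- wheel_hub (a point): Centre of the three-armed screw handle, on the screw's vertical axis at the height of the arms; it rides on the bridge, 80 mm from the pivot, 192 mm above the bench with the screw fully up, and sinks 5 mm for each rad turned. The hub is 28 mm across and 28 mm tall, half of it below this point.
- wheel_ball (a point): Centre of the black ball (19 mm) on the end of one of the three level arms (10 mm round bars), 56 mm from the axis; the others stand at 120 degrees to it. Nothing stands between the arms. The bridge's round boss below them (42 mm) has a brass collar whose top is 142 mm above the bench.
- wheel (a joint): Turn of the screw handle, rad, growing clockwise seen from above as the screw goes down. 0 = fully up, 4.6 = its hard stop; starts at 0 to 1.2. With the bridge home the foot meets the lid at about 3.6; its spring (3 N per mm) gives about 15 N at the stop. Turning takes 2 to 4 N near the balls; the screw stays where it is left.
- foot: The sprung round foot (22 mm) under the screw. Origin at the centre of its underside, 96 mm above the bench with the screw fully up. It swings clear above the lid while the screw is up.
- lid: Loose steel lid of the pot, 68 mm across; origin on its axis at the underside of its plate, 62 mm above the bench; a 30 mm boss in its middle reaches 16 mm higher (78 mm above the bench). It lies on the pot with a short spigot in the bore (2 to 3 mm side play).
- vial_a: Glass vial with black cap, 27 mm thick, 56 mm tall; origin at its foot. Bystander beside the base plate, right or left of it.
- vial_b: Second such vial, 27 mm thick, 56 mm tall; origin at its foot. Bystander beside the base plate, right or left of it.
- brass_weight: Brass knob weight, 25 mm thick, 30 mm tall; origin at its foot. Bystander beside the base plate, right or left of it.
- small_weight: Smaller brass knob weight, 20 mm thick, 24 mm tall; origin at its foot. Bystander beside the base plate, right or left of it.
- jar: White jar with a green cap, 52 mm thick, 67 mm tall; origin at its foot. Bystander.
- bottle: Brown bottle with a white cap, 56 mm thick, 114 mm tall, left of the pot; origin at its foot. Bystander.
Mind the look-alikes: they are no part of the job. What is shaped like the lid but brown or pink is not meant.

How it is judged (in metres and radians):
On the way, in this order (a step that is already met when the one before it is completed fails the run):
1. the bridge bar is home over the lid, the screw not yet down on it (value of joint bridge below 0.06 rad and value of joint wheel below 3.3 rad), for 0.2 s.
2. the screw is down and its foot bears on the lid (contact force between foot and lid above 8 N), for 0.2 s.
At the end, for the whole second after the job is handed in: The bridge is within 0.08 rad of home, the screw handle past 4.15 rad (within 0.45 rad of its stop), the foot presses on the lid with more than 8 N, and the lid lies level, within 6 mm of where it started (value of joint bridge below 0.08 rad and value of joint wheel above 4.15 rad and contact force between foot and lid above 8 N and distance of lid from where it was at the start of the episode below 0.006 m and angle between lid's own z axis and vertical below 0.05 rad); the robot touches nothing.
It fails at once if the lid is lifted, tipped or knocked off its seat (height (world z) of lid above 0.068 m or distance of lid from where it was at the start of the episode above 0.012 m or angle between lid's own z axis and vertical above 0.15 rad).
It fails at once if a bystander is moved by more than 15 mm (distance of any of vial_a, vial_b, brass_weight, small_weight, jar, bottle from where it was at the start of the episode above 0.015 m).
It also fails if it takes over 64 s, if anything falls off the work surface, if the arm or the gripper's body presses on something with over 40 N, if the wrist force passes 120 N, or if a joint passes its speed limit or range.

## Working session

There is one attempt and no reset: what is moved stays moved. The work goes in short steps, each a Python script; the robot and the scene stay as the last script left them, time stands still between calls to the robot, and variables do not carry over. Pictures are saved under pics/ and viewed, about 8 in all and at most 12, crops included, and the job is handed in when it is done.

```bash
mkdir -p pics
cat > h.py <<'E'
import numpy as np, cv2
from plant import robot
def ray(cam,px):
    i=robot.camera_info(cam);f=192/np.tan(np.radians(i["vertical_fov"])/2)
    T=np.array(i["world_from_camera"]);d=T[:3,:3]@np.array([(px[0]-i["cx"])/f,(px[1]-i["cy"])/f,1]);return T[:3,3],d
def atz(cam,px,z):
    o,d=ray(cam,px);return o+d*(z-o[2])/d[2]
def proj(cam,p):
    i=robot.camera_info(cam);f=192/np.tan(np.radians(i["vertical_fov"])/2)
    T=np.linalg.inv(np.array(i["world_from_camera"]));q=T[:3,:3]@np.array(p)+T[:3,3];return np.array([f*q[0]/q[2]+i["cx"],f*q[1]/q[2]+i["cy"]])
def snap(cam,name=None):
    im=robot.camera(cam)
    if name: cv2.imwrite(f"pics/{name}.png",cv2.cvtColor(im,cv2.COLOR_RGB2BGR))
    return im
Z=dict(pot_base=0,pivot=.125,bridge_handle=.152,wheel_hub=.189,wheel_ball=.189,lid=.062,vial_a=0,brass_weight=0,jar=0,bottle=0)
def find(cam,names=Z):
    for n in names:
        for r in robot.place_of(n,cam)[:4]:
            print(cam,n,round(r["score"],2),np.round(r["at"],1),atz(cam,r["at"],Z[n]).round(3))
E
python3 - <<'E'
from h import *
a=snap("scene");b=snap("side")
cv2.imwrite("pics/ab.png",cv2.cvtColor(np.vstack([a,b])[:, :],cv2.COLOR_RGB2BGR)[:,:])
cv2.imwrite("pics/a.png",cv2.resize(cv2.cvtColor(a,cv2.COLOR_RGB2BGR),(800,600)))
cv2.imwrite("pics/b.png",cv2.resize(cv2.cvtColor(b,cv2.COLOR_RGB2BGR),(800,600)))
find("scene");find("side")
for c in("scene","side"):print(robot.camera_info(c)["world_from_camera"])
print(robot.get_tool_rot(),robot.get_time())
E
```

```text
scene pot_base 0.96 [302.9 216.3] [ 0.559 -0.143  0.   ]
scene pivot 0.94 [271.7 173.5] [ 0.632 -0.106  0.125]
scene bridge_handle 0.69 [291.2 213.3] [0.497 0.03  0.152]
scene wheel_hub 0.63 [278.  168.2] [ 0.58  -0.051  0.189]
scene wheel_ball 0.66 [277.8 154.1] [ 0.612 -0.101  0.189]
scene lid 0.76 [303.3 199.8] [ 0.555 -0.131  0.062]
scene lid 0.69 [254.8 276.2] [0.51  0.145 0.062]
scene lid 0.67 [252.9 176.3] [ 0.717 -0.148  0.062]
scene lid 0.65 [298.2 261.5] [0.458 0.061 0.062]
scene vial_a 0.85 [327.5 246. ] [ 0.456 -0.078  0.   ]
scene vial_a 0.64 [309.1 240.3] [ 0.502 -0.072  0.   ]
scene vial_a 0.4 [225.1 325.6] [0.518 0.237 0.   ]
scene brass_weight 0.65 [322.5 196.8] [ 0.556 -0.245  0.   ]
scene jar 0.95 [263.4 241.1] [ 0.591 -0.009  0.   ]
scene bottle 0.79 [223.  322.2] [0.527 0.233 0.   ]
side pot_base 0.74 [307.4 227.3] [ 0.574 -0.142  0.   ]
side pivot 0.94 [291.6 187.8] [ 0.626 -0.112  0.125]
side bridge_handle 0.59 [267.4 231. ] [0.505 0.017 0.152]
side bridge_handle 0.53 [288.1 186.2] [ 0.613 -0.094  0.152]
side bridge_handle 0.43 [323.4 203.3] [ 0.525 -0.147  0.1
[... 618 characters left out ...]
 235.1] [ 0.603 -0.015  0.   ]
side jar 0.45 [308.7 268.7] [ 0.453 -0.08   0.   ]
side bottle 0.95 [186.3 292.2] [0.52  0.232 0.   ]
[[-0.82888694 -0.31893348  0.45959535  0.13478501]
 [-0.55934503  0.48560492 -0.67180428  0.67545894]
 [-0.00892089 -0.81392217 -0.58090543  0.74171717]
 [ 0.          0.          0.          1.        ]]
[[-0.41759309 -0.67542641  0.60779534 -0.12372868]
 [-0.90863349  0.31122118 -0.27843592  0.32636003]
 [-0.0010958  -0.66853611 -0.74367887  1.06487454]
 [ 0.          0.          0.          1.        ]]
[[-2.82367813e-05  8.97909642e-01  4.40179820e-01]
 [-6.01269178e-05  4.40179818e-01 -8.97909641e-01]
 [-9.99999998e-01 -5.18207340e-05  4.15592780e-05]] 1.1
```

View pics/a.png

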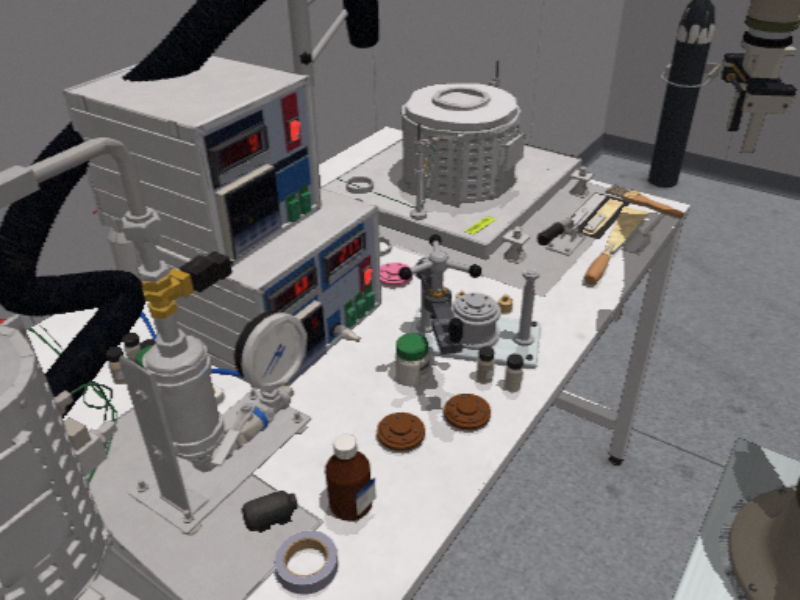

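View pics/b.png

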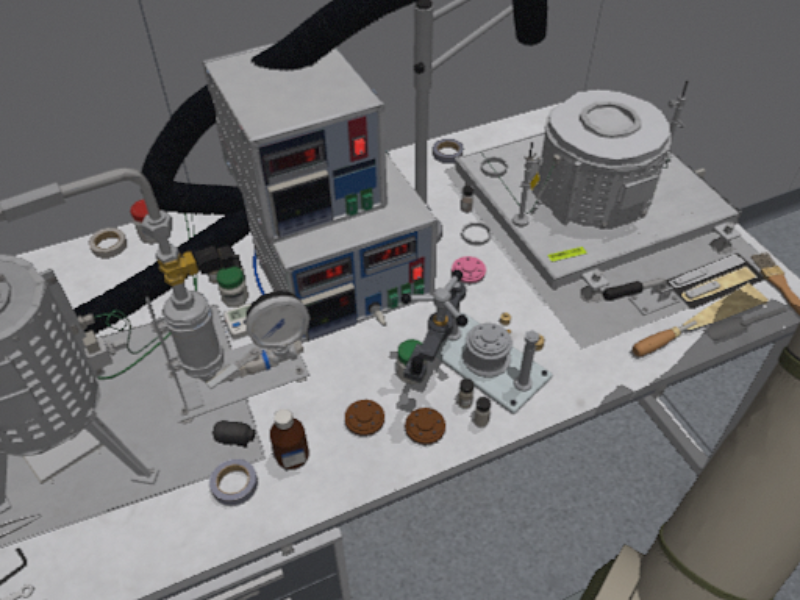

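The scene view shows the pot at scaled pixel (475,320), with the bridge swung out and its black handle at about (456,330). The near post top is at about (531,275), or (531,336) in the side view. The lid on the pot is the grey one; the brown and pink discs are look-alikes. Next I fit the geometry.

```bash
cat > fit.py <<'E'
from h import *
from scipy.optimize import least_squares
k=1.5625
M=[("scene","piv",271.7,173.5),("side","piv",291.6,187.8),("scene","han",291.2,213.3),("side","han",267.4,231),
("scene","hub",278,168.2),("side","hub",280,187),("scene","post",531/k,275/k),("side","post",531/k,336/k),
("scene","base",302.9,216.3),("side","base",307.4,227.3),("scene","lid",303.3,199.8),("side","lid",313,215.3)]
def pts(v):
    x,y,t,b,w=v; u=np.array([np.cos(t),np.sin(t)]);c=np.array([x,y]);p=c+.08*u
    a=t+np.pi-b; d=np.array([np.cos(a),np.sin(a)])
    return dict(piv=[*p,.125],han=[*(p+.19*d),.152],hub=[*(p+.08*d),.192-.005*w],post=[*(c-.08*u),.142],base=[*c,0],lid=[*c,.062])
def res(v):
    P=pts(v);return np.concatenate([proj(c,P[n])-[a,b] for c,n,a,b in M]+[[0.5*(v[4]-.6)]])
r=least_squares(res,[.56,-.14,.35,1.2,.6],loss="soft_l1")
if __name__=="__main__":
    print(r.x.round(3));print(res(r.x)[:-1].reshape(-1,2).round(1))
    for n,p in pts(r.x).items():print(n,np.round(p,3))
    for px in((437,300),(308,340),(437,215)):
        for z in(0,.12,.2):print(px,z,atz("side",np.array(px)/k,z).round(3))
    for px in((378,315),(378,210)):
        for z in(0,.12,.2):print("sc",px,z,atz("scene",np.array(px)/k,z).round(3))
E
python3 fit.py
```

```text
[ 0.559 -0.14   0.368  1.165  0.433]
[[ 0.4 -1.2]
 [-1.5 -1.9]
 [-0.3 -1.9]
 [-2.3  2.2]
 [ 1.7 -0.8]
 [ 1.   3.3]
 [-0.5 -1.8]
 [-1.  -0.7]
 [-0.4  0.5]
 [ 2.2  4.1]
 [ 0.4 -2.5]
 [-1.6  2. ]]
piv [ 0.634 -0.112  0.125]
han [0.501 0.024 0.152]
hub [ 0.578 -0.054  0.19 ]
post [ 0.484 -0.169  0.142]
base [ 0.559 -0.14   0.   ]
lid [ 0.559 -0.14   0.062]
(437, 300) 0 [ 0.725 -0.13   0.   ]
(437, 300) 0.12 [ 0.63  -0.079  0.12 ]
(437, 300) 0.2 [ 0.566 -0.045  0.2  ]
(308, 340) 0 [0.736 0.126 0.   ]
(308, 340) 0.12 [0.639 0.148 0.12 ]
(308, 340) 0.2 [0.574 0.163 0.2  ]
(437, 215) 0 [ 0.943 -0.238  0.   ]
(437, 215) 0.12 [ 0.822 -0.174  0.12 ]
(437, 215) 0.2 [ 0.742 -0.132  0.2  ]
sc (378, 315) 0 [ 0.726 -0.108  0.   ]
sc (378, 315) 0.12 [0.63  0.019 0.12 ]
sc (378, 315) 0.2 [0.566 0.104 0.2  ]
sc (378, 210) 0 [ 0.942 -0.408  0.   ]
sc (378, 210) 0.12 [ 0.811 -0.233  0.12 ]
sc (378, 210) 0.2 [ 0.724 -0.116  0.2  ]
```

```bash
cat >> h.py <<'E'
def R(a): return np.array([[0,-np.sin(a),np.cos(a)],[0,np.cos(a),np.sin(a)],[-1,0,0]])
E
cat > push.py <<'E'
from h import *
from fit import r
x,y,t,b,w=r.x
P=np.array([x,y])+.08*np.array([np.cos(t),np.sin(t)])
def pose(beta,lag,z=.154):
    s=t+np.pi-beta;d=np.array([np.cos(s),np.sin(s)]);T=np.array([-d[1],d[0]])
    return [*(P+.19*d-lag*T),z],R(s+np.pi/2-2*np.pi)
E
python3 - <<'E'
from push import *
robot.set_gripper(0.0,20)
print(robot.get_gripper_width())
p,o=pose(b,.05,.33);robot.move_pose(p,o)
p,o=pose(b,.05,.154);print(robot.servo_line(p,.15,o,10))
lag=.0265
for be in list(np.arange(b,-.06,-.12))+[-.06,-.1]:
    p,o=pose(be,lag);s=robot.servo_line(p,.08,o,15)
    if s: print("stop",be);break
print(be,robot.get_contact_force(),robot.get_tool_pos(),robot.get_time())
q=robot.get_tool_pos();Rt=robot.get_tool_rot();q=q-.02*Rt[:,2];robot.servo_line(q,.1)
q[2]=.33;robot.servo_line(q,.2)
snap("scene","c");snap("side");find("scene",["bridge_handle","wheel_hub","wheel_ball","pivot"]);find("side",["bridge_handle","wheel_hub","wheel_ball","pivot"])
print(robot.get_qpos(),robot.get_time())
E
```

```text
0.0004564696293458386
False
-0.1 [-16.97009137  44.5334483   25.31794364] [ 0.44750525 -0.1629142   0.15371208] 11.8833
scene bridge_handle 0.81 [352.7 171.9] [ 0.457 -0.181  0.152]
scene wheel_hub 0.83 [305.  154.4] [ 0.559 -0.134  0.189]
scene wheel_hub 0.25 [302.9 217.5] [0.449 0.069 0.189]
scene wheel_ball 0.86 [284.9 148.7] [ 0.611 -0.131  0.189]
scene wheel_ball 0.19 [308.2 188.1] [ 0.488 -0.021  0.189]
scene pivot 0.84 [272.8 172.9] [ 0.631 -0.11   0.125]
scene pivot 0.42 [265.9 243.4] [0.507 0.109 0.125]
side bridge_handle 0.88 [350.6 215.5] [ 0.463 -0.188  0.152]
side wheel_hub 0.94 [314.7 181.9] [ 0.569 -0.143  0.189]
side wheel_hub 0.54 [288.2 187.3] [ 0.58  -0.075  0.189]
side wheel_ball 0.68 [302.6 171.5] [ 0.613 -0.133  0.189]
side pivot 0.71 [289.7 188. ] [ 0.627 -0.107  0.125]
[ 34.55004803  10.90124181 -27.42164854 116.20271591   6.1527292
  54.2664666  -59.22755342] 13.8833
```

View pics/c.png

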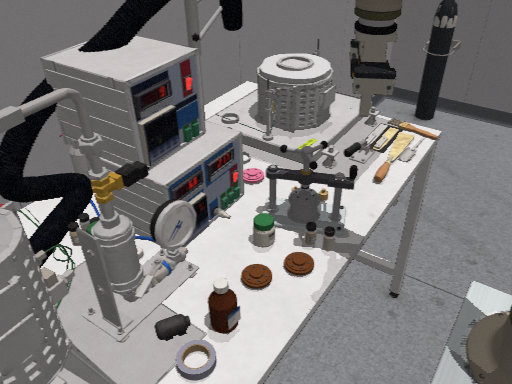

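The bridge bar now lies over the lid, with its handle at (352,172) and the hub at (305,154). Next I take a wrist view to get the arm angles.

Run:
```python
from h import *
print("free",robot.get_contact_force())
robot.move_pose([.54,-.14,.42],R(-np.pi/2))
print("free",robot.get_contact_force())
im=snap("wrist","w");find("wrist",["bridge_handle","wheel_hub","wheel_ball","pivot","lid"])
print(robot.camera_info("wrist")["world_from_camera"],robot.get_time())
```

```text
free [ 0.2834957   0.00631153 -0.54199316]
free [-0.629215   -0.92470573  0.21657861]
wrist bridge_handle 0.69 [291.8 209.7] [ 0.459 -0.183  0.152]
wrist wheel_hub 0.78 [262.9 138.3] [ 0.561 -0.143  0.189]
wrist wheel_ball 0.62 [252.6  92.1] [ 0.612 -0.132  0.189]
wrist pivot 0.87 [241.7  73. ] [ 0.636 -0.116  0.125]
wrist lid 0.95 [121.1 135.4] [0.548 0.074 0.062]
wrist lid 0.79 [261.8 124.4] [ 0.565 -0.143  0.062]
wrist lid 0.6 [268.7 122.4] [ 0.568 -0.153  0.062]
wrist lid 0.57 [173.5 168.5] [ 0.496 -0.003  0.062]
[[-4.32584943e-04 -9.61775385e-01 -2.73839225e-01  6.15982042e-01]
 [-9.99999806e-01  5.38948974e-04 -3.13187413e-04 -1.39578321e-01]
 [ 4.48801314e-04  2.73839037e-01 -9.61775431e-01  5.73986450e-01]
 [ 0.00000000e+00  0.00000000e+00  0.00000000e+00  1.00000000e+00]] 14.7833
```

View pics/w.png

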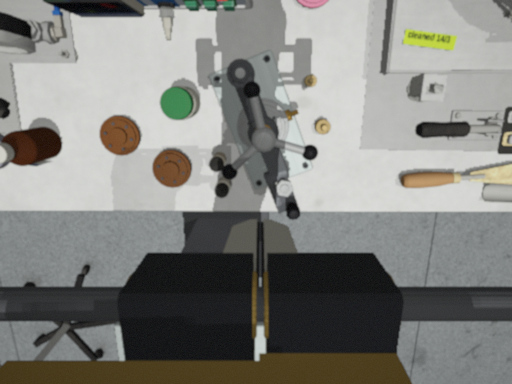

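The wrist view shows the hub at (263,138) and balls at (252,91), (310,153) and (230,172), so the arms stand at about 12°, -108° and 132° in the world frame. The bridge handle at (292,210) is in line with home. I'll drop the closed tip behind the 12° arm and push it round clockwise.

```bash
cat > turn.py <<'E'
from h import *
C=np.array([.5605,-.142]);O=R(-np.pi/2);r=.042
def pt(deg,tip): a=np.radians(deg);return [C[0]+r*np.cos(a),C[1]+r*np.sin(a),tip+.011]
def sweep(a0,amin,z0,th=16):
    a=a0
    while a>amin:
        a-=8; tip=max(.156,z0-.005*np.radians(max(0,a0-20-a)))
        s=robot.servo_line(pt(a,tip),.05,force_limit=14)
        F=np.array(robot.get_contact_force());h=np.hypot(*F[:2])
        print(a,F.round(1),end="; ")
        if s or h>th: print("STOP",s);break
    return a
E
python3 - <<'E'
from turn import *
robot.move_pose(pt(62,.25),O)
if robot.servo_line(pt(62,.177),.1,force_limit=8): print("hit");raise SystemExit
a=sweep(62,-230,.177)
print(robot.get_tool_pos(),robot.get_time())
E
```

```text
54 [ 0.8 -1.   0.1]; 46 [ 0.5 -0.3  0.5]; 38 [-0.2  1.2  0. ]; 30 [-0.6 -0.2 -0.2]; 22 [ 0.4  0.9 -0.6]; 14 [0.3 1.3 0.3]; 6 [ 0.8  1.6 -0.2]; -2 [-0.1  1.1  0.3]; -10 [ 0.2  0.3 -0.2]; -18 [ 0.7  1.  -0.1]; -26 [0.2 0.2 0.2]; -34 [ 0.5 -0.2  0.2]; -42 [-0.2  0.  -0.1]; -50 [0.4 1.5 0.4]; -58 [-1.1  4.3 -0.2]; -66 [ 0.4  5.  -0.4]; -74 [ 0.8  0.6 -0.8]; -82 [ 2.2  0.6 -1. ]; -90 [ 1.7 -0.1 -0.8]; -98 [ 1.7 -1.1  0.1]; -106 [ 0.2 -0.5  0.4]; -114 [ 1.1 -0.8  0.3]; -122 [ 0.8 -0.7 -0.3]; -130 [ 1.4 -1.6 -0.3]; -138 [ 0.6  0.1 -0.2]; -146 [-0.8 -0.5  0.2]; -154 [ 1.  -1.5  0.3]; -162 [ 0.8 -1.1 -1. ]; -170 [-0.7 -1.8  0.5]; -178 [-0.9 -1.3 -0.9]; -186 [-1.1 -2.1  0.4]; -194 [-1.1 -1.7 -1.2]; -202 [-0.9 -1.  -0. ]; -210 [-1.7 -1.6 -0.5]; -218 [-4.2 -5.2  0.8]; -226 [-3.7 -2.1  2.6]; STOP True
[ 0.52610911 -0.11495567  0.1660697 ] 25.9167
```

Run:
```python
from turn import *
print(robot.get_contact_force())
robot.servo_line(pt(-204,.156),.08);robot.servo_line(pt(-204,.25),.2)
robot.move_pose([.54,-.14,.42],O)
im=snap("wrist");find("wrist",["bridge_handle","wheel_hub","wheel_ball","pivot"])
cv2.imwrite("pics/w2.png",cv2.cvtColor(cv2.resize(im[40:240,130:400],None,fx=2.9,fy=2.9,interpolation=cv2.INTER_CUBIC),cv2.COLOR_RGB2BGR))
im=snap("side");find("side",["bridge_handle","wheel_hub","wheel_ball"])
print(robot.get_time())
```

```text
[-3.69144093 -2.14253523  2.61575624]
wrist bridge_handle 0.73 [291.  212.7] [ 0.455 -0.181  0.152]
wrist wheel_hub 0.79 [262.4 133.9] [ 0.567 -0.142  0.189]
wrist wheel_ball 0.67 [223.  160.4] [ 0.536 -0.096  0.189]
wrist pivot 0.84 [241.6  72.5] [ 0.637 -0.116  0.125]
side bridge_handle 0.6 [349.  218.1] [ 0.457 -0.18   0.152]
side wheel_hub 0.56 [317.  191.9] [ 0.537 -0.132  0.189]
side wheel_ball 0.75 [301.6 201.9] [ 0.524 -0.083  0.189]
27.95
```

View pics/w2.png

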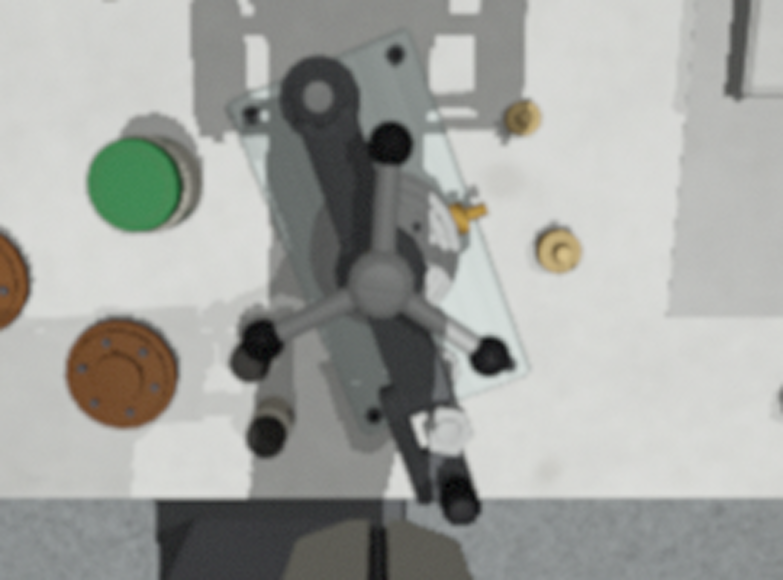

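The arms now stand at about -4° mod 120°, which is about 256° (4.47 rad) from where they started. The bar lies over the near post, and the vials and weights are unmoved. I'll push once more against the stop with a higher force limit to confirm it.

Run:
```python
from turn import *
robot.move_pose(pt(-196,.25),O)
print(robot.servo_line(pt(-196,.156),.1,force_limit=8))
for a in(-206,-212,-216,-219,-222,-225,-228,-231):
    s=robot.servo_line(pt(a,.156),.03,force_limit=22)
    q=np.array(robot.get_tool_pos());F=np.array(robot.get_contact_force())
    print(a,s,F.round(1),np.degrees(np.arctan2(*(q[:2]-C)[::-1])).round(1))
    if s or np.hypot(*F[:2])>20: break
robot.servo_line(pt(-200,.156),.08);robot.servo_line(pt(-200,.25),.2)
robot.move_pose([.45,-.35,.35],O)
im=snap("side");find("side",["bridge_handle","wheel_hub","wheel_ball","pivot","lid"])
i2=snap("scene");find("scene",["bridge_handle","wheel_hub","wheel_ball","lid","jar","vial_a","brass_weight","bottle"])
print("hub z pred",[(z,proj("side",[*C,z]).round(1),proj("scene",[*C,z]).round(1)) for z in(.169,.18,.192)])
c=lambda m,u,v:cv2.resize(m[v:v+120,u:u+140],None,fx=2.8,fy=2.8,interpolation=cv2.INTER_CUBIC)
cv2.imwrite("pics/f.png",cv2.cvtColor(np.hstack([c(im,240,150),c(i2,240,130)]),cv2.COLOR_RGB2BGR))
print(robot.get_time())
```

```text
False
-206 False [ 0.1 -0.7 -0.3] 153.5
-212 False [-0.2  0.8  0.1] 147.7
-216 False [-0.6 -1.  -0.7] 143.9
-219 False [-2.9 -4.5  1.1] 142.8
-222 False [-4.8 -8.3  2.8] 141.9
-225 False [ -8.1 -10.4   4.3] 140.7
-228 False [-11.3 -11.1   6.6] 139.1
-231 False [-15.1 -11.5   9.8] 137.2
side bridge_handle 0.64 [348.3 219.6] [ 0.454 -0.176  0.152]
side wheel_hub 0.91 [312.4 189.9] [ 0.547 -0.125  0.189]
side wheel_hub 0.67 [261.8 236.6] [0.47  0.047 0.189]
side wheel_hub 0.43 [345.  218.9] [ 0.436 -0.15   0.189]
side wheel_ball 0.63 [301.8 200.1] [ 0.529 -0.086  0.189]
side pivot 0.88 [288.2 189.1] [ 0.626 -0.102  0.125]
side pivot 0.26 [312.9 214.7] [ 0.522 -0.118  0.125]
side lid 0.89 [267.9 271. ] [0.455 0.038 0.062]
side lid 0.85 [235. 267.] [0.499 0.106 0.062]
side lid 0.8 [299.6 173.5] [ 0.717 -0.188  0.062]
side lid 0.63 [310.6 215.2] [ 0.566 -0.142  0.062]
scene bridge_handle 0.79 [353.1 177.4] [ 0.447 -0.16   0.152]
scene wheel_hub 0.97 [306.  163.8] [ 0.537 -0.1    0.189]
scene wheel_hub 0.7 [264.2 239.6] [0.476 0.161 0.189]
scene wheel_hub 0.16 [351.6 176.2] [ 0.432 -0.11   0.189]
scene wheel_ball 0.98 [304.3 179.7] [ 0.51  -0.043  0.189]
scene wheel_ball 0.18 [305.4 161.4] [ 0.543 -0.108  0.189]
scene lid 0.96 [254.9 274.9] [0.512 0.142 0.062]
scene lid 0.93 [297.4 263. ] [0.457 0.066 0.062]
scene lid 0.63 [264.  240.8] [0.553 0.047 0.062]
scene lid 0.5 [252.1 178.2] [ 0.713 -0.139  0.062]
scene jar 0.73 [262.4 241.2] [ 0.593 -0.007  0.   ]
scene vial_a 0.84 [325.2 248.8] [ 0.456 -0.066 -0.   ]
scene vial_a 0.62 [313.5 240.6] [ 0.493 -0.076  0.   ]
scene brass_weight 0.54 [322.4 200.3] [ 0.549 -0.231  0.   ]
scene bottle 0.75 [224.3 323.4] [0.523 0.234 0.   ]
hub z pred [(0.169, array([315.1, 189.7]), array([305.6, 160. ])), (0.18, array([315.5, 186.7]), array([305.9, 156. ])), (0.192, array([315.9, 183.4]), array([306.1, 151.6]))]
34.7
```

View pics/f.png

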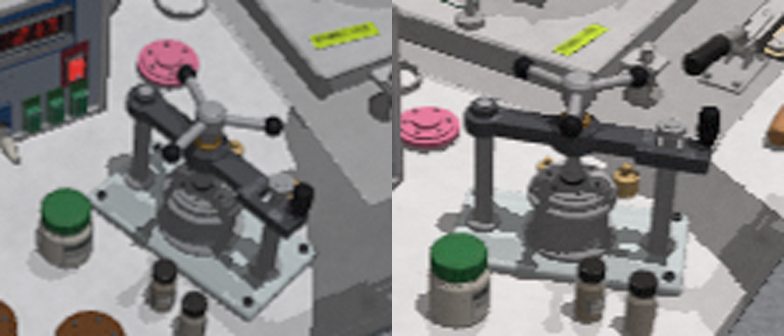

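The hub is at z of about 0.168 in the side view, so the screw is at its stop and the foot sits on the lid boss. The handle detections have moved 4–5 px towards open, so the last push may have nudged the bridge. I'll re-seat it.

Run:
```python
from push import *
O=R(-np.pi/2)
robot.move_pose([.54,-.14,.42],O);snap("wrist");find("wrist",["bridge_handle","pivot"])
p,o=pose(.15,.05,.33);robot.move_pose(p,o)
p,o=pose(.15,.05);print(robot.servo_line(p,.15,o,8))
for be in np.arange(.15,-.13,-.02):
    p,o=pose(be,.0265);robot.servo_line(p,.04 if be<.14 else .08,o,20)
    F=np.array(robot.get_contact_force());q=np.array(robot.get_tool_pos())
    print(round(be,2),F.round(1),q.round(4))
    if np.hypot(*F[:2])>22:break
q=q-.025*np.array(robot.get_tool_rot())[:,2];robot.servo_line(q,.1);q[2]=.33;robot.servo_line(q,.2)
robot.move_pose([.54,-.14,.42],O);im=snap("wrist");find("wrist",["bridge_handle","pivot","wheel_ball"])
cv2.imwrite("pics/w3.png",cv2.cvtColor(cv2.resize(im[40:240,130:400],None,fx=2.9,fy=2.9,interpolation=cv2.INTER_CUBIC),cv2.COLOR_RGB2BGR))
print(robot.get_time())
```

```text
wrist bridge_handle 0.95 [283.  211.4] [ 0.457 -0.173  0.152]
wrist pivot 0.66 [240.6  75. ] [ 0.634 -0.117  0.125]
False
0.15 [-0.5 -0.3  0.3] [ 0.4424 -0.1272  0.1542]
0.13 [-0.1 -0.3  0.3] [ 0.4427 -0.1304  0.154 ]
0.11 [ 0.3 -0.6 -0.6] [ 0.4431 -0.1343  0.154 ]
0.09 [-0.1 -0.2 -0. ] [ 0.4437 -0.1382  0.154 ]
0.07 [ 0.2  0.8 -0.1] [ 0.4442 -0.1421  0.154 ]
0.05 [-0.3 -0.4  0.2] [ 0.4448 -0.1458  0.154 ]
0.03 [-0.9 -0.2 -0.8] [ 0.4456 -0.1495  0.154 ]
0.01 [-1.1  4.5  1.2] [ 0.4462 -0.1526  0.1539]
-0.01 [-1.6  3.7  1.8] [ 0.447  -0.1563  0.1539]
-0.03 [-1.6  4.9  1.8] [ 0.4478 -0.16    0.1539]
-0.05 [-4.7 11.9  6. ] [ 0.4481 -0.162   0.1539]
-0.07 [-9.1 26.6 13.2] [ 0.4479 -0.1624  0.1538]
wrist bridge_handle 0.93 [295.5 210.3] [ 0.458 -0.188  0.152]
wrist pivot 0.58 [243.1  73.3] [ 0.635 -0.118  0.125]
wrist pivot 0.5 [224.1 157.3] [ 0.525 -0.091  0.125]
wrist pivot 0.44 [223.1 155.8] [ 0.527 -0.089  0.125]
wrist wheel_ball 0.88 [218.3 159.6] [ 0.536 -0.091  0.189]
43.2417
```

View pics/w3.png

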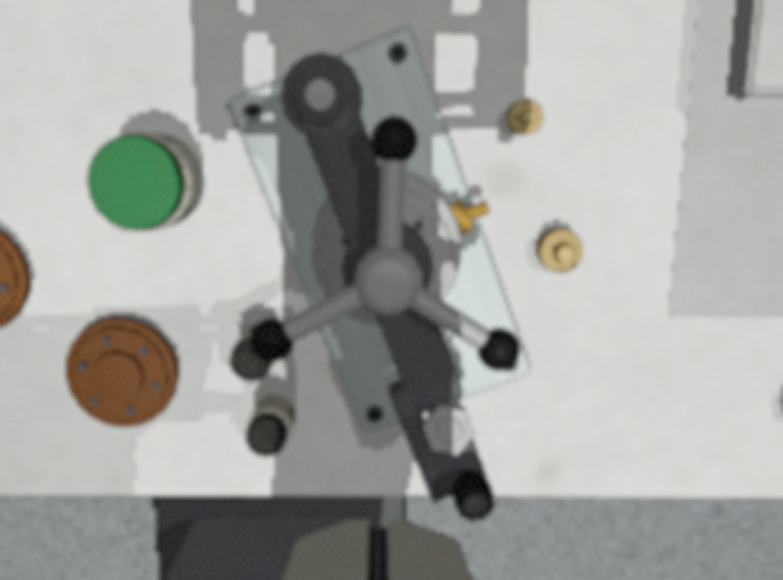

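The bar now sits fully over the post, with the post seen in its slot at about (445,430). The arms are still at the stop and nothing else has moved. The robot is clear, so I hand in.

```bash
python3 -c "
from plant import robot
print(robot.get_contact_force());robot.hand_in();print(robot.get_time())"
```

```text
[-0.50572099 -0.60629223  0.56297934]
the job is handed in; nothing more can be done
the job is handed in; nothing more can be done
```

The job is handed in: the bridge is home and the screw is tight as far as my checks show, but no verdict was reported. I pushed the bridge home with the closed fingertips, then turned the screw handle clockwise until it stopped.

- **Screw:** it turned about 4.4 rad from where it started, so at least that on the joint. It stopped there twice under rising force. The hub height read about 0.168 m in the side view, as expected at the stop; the scene view read a little lower, about 0.16 m.
- **Bridge:** a second push on the handle, made to confirm the stop, swung the bridge out by roughly 0.05 rad. I pushed it home again to its hard stop (about 28 N), and the fingertips ended within 1 mm of the first home position. The last picture shows the near post in the slot and the handle arms still at their stop.
- **Lid and bystanders:** the lid showed no visible shift. The bystanders the networks reported were within about 15 mm of their first readings, which is about their scatter, and the pictures showed none moved.
- **Not measured:** I had no direct reading of the foot's force on the lid or of the lid's exact shift. From the turn count I estimate at least 12 N.
- **Force peak:** the first bridge push reached about 54 N at the fingertips, higher than I meant, because the force limit counts afresh for each segment.

The robot was clear of everything and its clock read about 43 s just before hand-in.

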